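# Move a push-fit stop end from one water filter to the other

## Task

The capped drinking-water filter is going into service and the open one into store: press the release collar of the push-fit stop end in towards its body and, keeping it pressed, draw the stop end off the outlet tube, then push it fully home on the other filter's outlet tube and let go, so that its collar springs back out and it is locked on. Never wrench or ram the tubes, and leave the other things on the worktop where they stand.

Things in the scene. Friction and masses are not known exactly. Their poses are not given: they have to be found in the camera images.
- stop_end: push-fit stop end (cap): white ribbed plastic cylinder, 38 mm across, 46 mm long, lying level, grey release collar at its open mouth; about 0.16 kg in all. Origin: middle of the 46 mm body, on the axis. x: along the axis to the mouth, which faces the filter; flat closed end at x = -23 mm, rim of mouth at +23 mm. Turns freely about its axis. At the start locked on filter_a's tube, within 2 mm of home
- collar_face (a point): centre of the outer face of the collar, a flange 42 mm across, 5 mm thick, with a 17.6 mm hole for the tube: at x = +33.5 mm of stop_end when sprung out, +28.5 mm when pressed. So the stop end measures 56.5 mm over collar and closed end, 51.5 mm when squeezed between them. 42 mm of bare tube lie between this face and the filter's nut when the tube is home
- collar (a joint): travel of the collar into the mouth, m: 0 sprung out (locked), 0.005 fully pressed. Its spring needs 6 N to start, 9 N fully pressed. From about 3.5 mm the jaws inside let go of the tube; pulling with the collar out makes them hold. Let go, the jaws drop into the tube's groove and the collar springs right out only if the tube is within 3.5 mm of the seat; otherwise it stays 2 to 5 mm in
- bore_seat: firm seat washer at the bottom of the bore (gives under 1 mm), where the tube's end rests when home; origin on its face, on the axis at x = -13 mm of stop_end, 36 mm inside the rim, 46.5 mm inside the sprung collar's face. Bore 16 mm wide. Seal lips 12 to 23 mm inside the rim: the tube enters them at 8 to 20 N (not yet home), then slides at 4 to 9 N to a hard stop; drawing off takes 4 to 9 N
- filter_a_tube_tip (a point): centre of the end of filter_a's outlet tube, capped at the start: a level rigid steel tube, 15 mm in diameter, 88 mm long from the filter's nut, 75 mm above the worktop, with a tapered end (11 mm across at the tip) and a groove for the jaws 23 to 30 mm behind the tip. x points along the tube from the tip towards the filter, z up
- filter_b_tube_tip (a point): the same point of filter_b's outlet tube, which is bare at the start; size, height and axes as on filter_a
- filter_a: filter capped at the start: white cartridge, 68 mm across (79 over its rims), 124 mm long, axis level at 75 mm, in two grey spring clips on a dark weighted foot that stays put. Origin: on the worktop's plane below the front of its steel nut, 88 mm behind the tube's tip; x points back along the cartridge, away from the tube, z up. Slides lengthwise in its clips (4 N), at most 4 mm forwards, 30 mm back
- filter_b: filter bare at the start, same make, axes and clips. It begins anywhere in its 34 mm of slide, so a push on its tube (about 4 N) first moves the whole cartridge and tube backwards, by 3 to 34 mm, until its front rim meets the front clip; only then, or when the seal has slid on, does the push meet a firm stop
- jigger: a brass double jigger, 44 mm across and 91 mm high, standing between the two filters; origin at the centre of its foot. To be left alone
- pinch_bowl: a small stoneware bowl, 70 mm across and 31 mm high, to the left of the filters; origin at the centre of its foot. To be left alone
- citrus_press: a grey metal citrus squeezer, 233 mm long, 78 mm wide, 51 mm high, to the right of the filters; origin at its middle, on the worktop. To be left alone
There are look-alikes about, which are no part of the job. Several things have the shape of the stop_end; the one meant has the colours described above.

How it is judged:
By the outcome, as a careful person would: the job done as asked, in the order asked, and still so for the second after the job is handed in, with the robot touching nothing.
It also fails if it takes over 58 s, if anything falls off the work surface, if the arm or the gripper's body presses on something with over 40 N, if the wrist force passes 120 N, or if a joint passes its speed limit or range.

## Robot

A 6-joint arm with a two-finger parallel gripper is mounted at the origin on a cart in front of the work surface, level with it; the furniture and walls round the work are solid. World frame = base frame: x ahead of the robot, y to its left, z up, the work surface at z = 0. Lengths are in m, angles in degrees, forces in N, time in s.
With the tool pointing down it reaches from about 0.25 to 0.725 m from the base axis. Payload 9.7 kg.
Tool frame: the origin (TCP) lies on the centre line of the jaws, within the pads' length; the fingertips stand 22 mm ahead of it and the grasp point (between the pads) lies 3 mm ahead of it; z points along the fingers, y is the direction in which the jaws open and shut (so a half turn about z gives the same grasp; the last joint's range is limited). The gripper opens to 85 mm and grips with 20 to 120 N. Pads are 22 mm wide; open, the fingers measure 114 mm over their backs; the gripper's body (76 mm by 85 mm) begins 54 mm behind the grasp point. The pads swing forward as they close: fully open they stand 13 mm farther back than shut.
Start: joints at [-75.688, 4.979, 10.078, 95.1, 0, 90], TCP at [0.136, -0.533, 0.253] pointing down, gripper open.
Joint ranges: [-179.16, 179.16], [-48.56, 103.87], [-65.8, 70.77], [-126.05, 130.52], [-82.76, 87.17], [-180, 180]. Speed limits (degrees/s): [127.2, 127.2, 147.25, 180, 180, 180].

## Interface

Orientations are given as [roll, pitch, yaw] about the fixed x, y, z axes, in that order (R = Rz(yaw) Ry(pitch) Rx(roll)).
In Python, from workcell import get_obs, camera, camera_params, job_done gives the robot as it stands.
- The arm moves only by the tool servo_tool, never from a script. Its argument "steps" is a list of rows, each an object of numbers: "x", "y", "z": the shift along the world's x, y, z in mm; "yaw": the turn about the world's z in degrees. A call has 1 to 12 rows; each row is the pose to reach, as a shift and turn from the pose measured when the call began; what a row does not reach only later rows make up. A row lasts 1/8 s, in which the tool goes at most 62.5 mm and 10.7 degrees, less where a joint would pass 70% of its speed; a pose out of reach is approached as far as the arm can. A call with a gripper value outside its range is refused whole. "grip" is the finger opening in mm, from 0 to 85.4, set as the call begins (left out, the last holds). The fingers move at their own pace and stop on an object; "grip_force" is the grip in N (left out, the last holds). Time passes only in rows, so rows that repeat a pose let the fingers close. It gives the time, the measured TCP pose, the force and the opening at its end, in the units of the state.
- get_obs(): the state, without advancing time (a new reading comes with each control period).
- camera(name): name is "side" or "top" or "wrist"; returns (picture, depth): 480x640x3 uint8, red, green, blue; 480x640 float32, m along the optical axis (not along the pixel's ray), 0 where there is no reading.
- camera_params(name): a dict with "intrinsics" (3x3 intrinsics, pixels), "rvec" (rotation vector, rad) and "tvec" (3), from world to camera coordinates, as OpenCV has them; the wrist camera has in their place "hand_eye" (4x4, takes a point from camera to tool coordinates, whose origin is the TCP and whose axes are the flange's). Camera axes: x right, y down, z forward; pixel columns grow to the right and rows downward; lengths in m; the calibration is good to about 2 mm. A picture is of the moment at which its call begins: read the wrist's pose just before it. camera_params takes no time and is no camera call.
- job_done(): hands the job in, once; it reports no verdict.
The state is a dict: "time": time; "q": joint angles; "qd": joint speeds; "joint_efforts": joint torques, N m; "ee_pos": TCP position; "tcp_rot": TCP orientation; "wrist_force": force on the tool from outside, world axes, zero at the start; "torque": the same for the moment, N m; "opening": finger opening in m.
Only numpy, scipy, OpenCV 4.12 (cv2) and the standard library are available. Lean on these libraries where they do the work, as an engineer would, in place of code of your own. Each camera call takes 0.05 s, during which the arm holds its last target.

## Working session

There is one attempt and no reset: what is moved stays moved. The work goes in short steps, Python scripts to look and compute and a tool call to move; the robot and the scene stay as the last step left them, time stands still between calls to the robot, and variables do not carry over. Pictures are saved under pics/ and viewed, and the job is handed in when it is done.

Besides the shell and the picture viewer there is one more tool, called after "Request:" as name([rows], argument=value, ...), one row to a line, values as JSON. servo_tool: Moves the arm, as the interface text tells. Its arguments: {"type":"object","properties":{"steps":{"type":"array"},"grip":{"type":"number"},"grip_force":{"type":"number"}},"required":["steps"]}

```bash
ls; mkdir -p pics; python3 - <<'E'
from workcell import *
import cv2
o=get_obs(); print(o)
for n in("side","top","wrist"):
    p,d=camera(n); cv2.imwrite(f"pics/a_{n}.png",p[:,:,::-1]); 
    import numpy as np; np.save(f"a_{n}.npy",d); print(n,camera_params(n))
E
```

```text
pics
{'time': 0.0, 'q': array([-7.56878261e+01,  5.01109611e+00,  1.00348711e+01,  9.50994471e+01,
        9.70777207e-04,  9.00012727e+01]), 'qd': array([ 3.76392450e-03, -1.21492832e-01, -1.10758231e-04,  1.05543306e-01,
       -6.75867600e-02,  1.56914433e-03]), 'joint_efforts': array([-3.35639408e-03, -5.20378554e+01,  4.64811409e+01,  1.57385337e-02,
       -2.25180415e-04,  4.07369976e-05]), 'ee_pos': array([ 0.13591831, -0.53273779,  0.25258682]), 'tcp_rot': array([-1.79924328e+02, -9.69095531e-04,  1.43109000e+01]), 'wrist_force': array([ 0.19781999, -0.07131765,  0.55645076]), 'torque': array([ 0.0312896 , -0.01545868, -0.03899877]), 'opening': 0.08526706657023515}
side {'intrinsics': array([[461.75599447,   0.        , 318.05082816],
       [  0.        , 461.75599447, 235.25255144],
       [  0.        ,   0.        ,   1.        ]]), 'rvec': array([ 0.6902794 , -2.25996445,  1.49465349]), 'tvec': array([0.3872301 , 0.15227757, 0.83488   ])}
top {'intrinsics': array([[559.19722935,   0.        , 321.30919853],
       [  0.        , 559.19722935, 234.12591222],
       [  0.        ,   0.        ,   1.        ]]), 'rvec': array([ 2.08617198, -2.13913662,  0.18986189]), 'tvec': array([0.06108913, 0.44349947, 1.52299588])}
wrist {'intrinsics': array([[407.24618385,   0.        , 319.16417491],
       [  0.        , 407.24618385, 241.16951982],
       [  0.        ,   0.        ,   1.        ]]), 'hand_eye': array([[ 1.09520837e-05, -9.60838855e-01, -2.77107732e-01,
         6.98514795e-02],
       [ 9.99999670e-01, -2.14677216e-04,  7.83891119e-04,
         1.72639596e-03],
       [-8.12681761e-04, -2.77107649e-01,  9.60838535e-01,
        -1.20675333e-01],
       [ 0.00000000e+00,  0.00000000e+00,  0.00000000e+00,
         1.00000000e+00]])}
```

View pics/a_side.png

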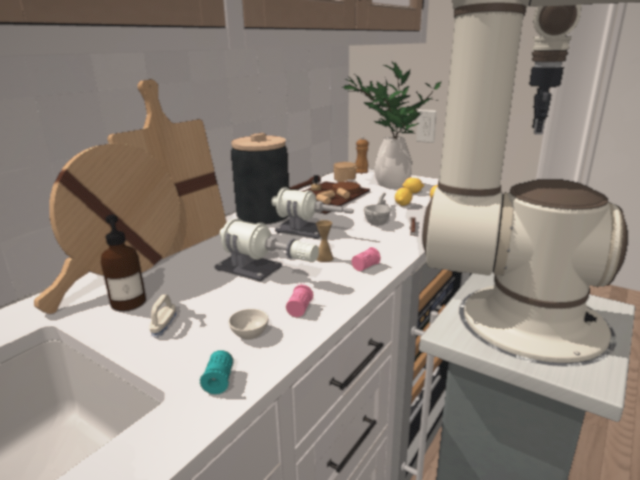

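View pics/a_top.png

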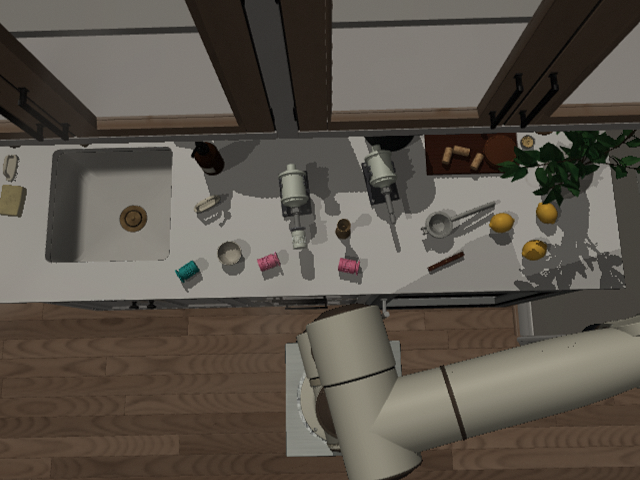

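View pics/a_wrist.png

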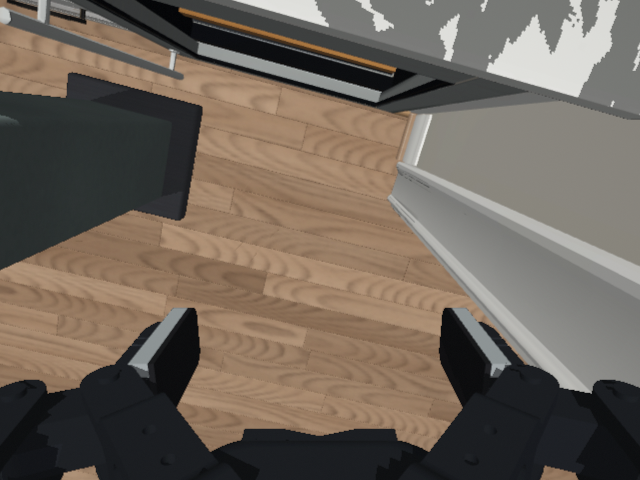

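The side and top views show filter_a at about (293,190) in the top view, with the white capped end at (298,240). Filter_b is at about (381,165), and its bare tube ends near (397,248). Next I'll get coarse positions from depth.

```bash
cat > h.py <<'E'
import numpy as np,cv2
from workcell import *
from scipy.spatial.transform import Rotation as Ro
def fixed(n):
    c=camera_params(n); R=cv2.Rodrigues(c['rvec'])[0]; t=c['tvec']
    return c['intrinsics'],R.T,-R.T@t   # K, cam->world R, origin
def wrist(o):
    c=camera_params('wrist'); H=c['hand_eye']; R=Ro.from_euler('xyz',o['tcp_rot'],degrees=True).as_matrix()
    return c['intrinsics'],R@H[:3,:3],R@H[:3,3]+o['ee_pos']
def cloud(cam,d):
    K,R,t=cam; v,u=np.mgrid[0:480,0:640]
    P=np.stack([(u-K[0,2])/K[0,0]*d,(v-K[1,2])/K[1,1]*d,d],-1)
    return P@R.T+t
def ray(cam,u,v):
    K,R,t=cam; r=R@np.array([(u-K[0,2])/K[0,0],(v-K[1,2])/K[1,1],1]); return t,r/np.linalg.norm(r)
def onz(cam,u,v,z):
    t,r=ray(cam,u,v); return t+r*(z-t[2])/r[2]
def save(n,p): cv2.imwrite(f'pics/{n}.png',p[:,:,::-1])
E
python3 - <<'E'
from h import *
C=cloud(fixed('top'),np.load('a_top.npy'))
for u,v in[(293,190),(298,232),(298,238),(298,244),(295,212),(381,165),(388,200),(392,222),(397,246),(343,228),(230,253),(437,225),(300,270)]: print(u,v,C[v,u].round(3))
T=fixed('top')
for u,v in[(296,222),(299,247),(389,205),(398,250)]: print(onz(T,u,v,.075).round(4))
E
python3 -c "
import cv2
i=cv2.imread('pics/a_top.png')[130:290,240:460];cv2.imwrite('pics/a_topz.png',cv2.resize(i,None,fx=3.6,fy=3.6,interpolation=cv2.INTER_CUBIC))"
```

```text
293 190 [0.558 0.124 0.106]
298 232 [0.443 0.113 0.091]
298 238 [0.427 0.113 0.089]
298 244 [0.411 0.113 0.087]
295 212 [0.5   0.12  0.089]
381 165 [ 0.62  -0.119  0.111]
388 200 [ 0.528 -0.137  0.083]
392 222 [ 0.467 -0.146  0.075]
397 246 [ 0.414 -0.166 -0.004]
343 228 [ 0.459 -0.011  0.054]
230 253 [ 0.406  0.314 -0.003]
437 225 [ 0.468 -0.28   0.016]
300 270 [ 0.351  0.114 -0.   ]
[0.4747 0.1186 0.075 ]
[0.4045 0.1114 0.075 ]
[ 0.5158 -0.1396  0.075 ]
[ 0.3891 -0.1582  0.075 ]
```

View pics/a_topz.png

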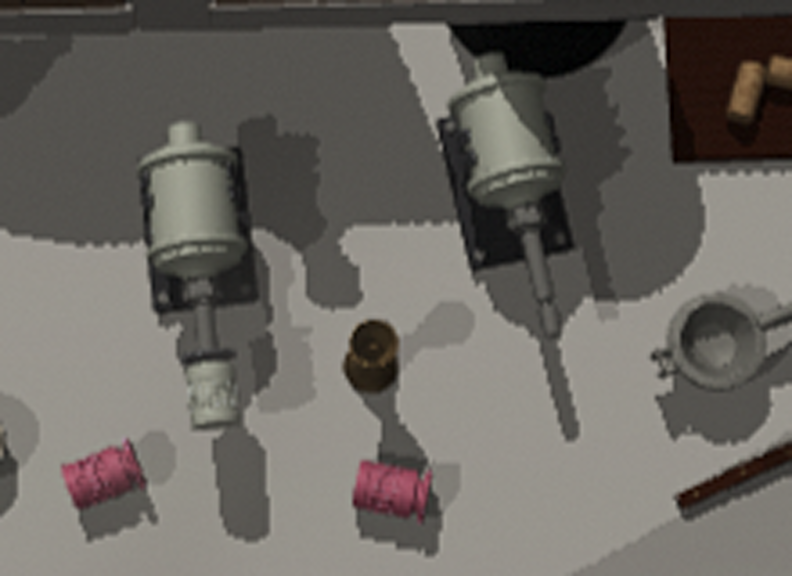

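Request:
servo_tool([
  {"x": 31,"y": 38,"z": 0,"yaw": 8},
  {"x": 62,"y": 77,"z": 0,"yaw": 17},
  {"x": 93,"y": 115,"z": 0,"yaw": 26},
  {"x": 124,"y": 154,"z": 0,"yaw": 35},
  {"x": 155,"y": 192,"z": 0,"yaw": 44},
  {"x": 186,"y": 231,"z": 0,"yaw": 53},
  {"x": 217,"y": 270,"z": 0,"yaw": 62},
  {"x": 248,"y": 308,"z": 0,"yaw": 70},
  {"x": 279,"y": 347,"z": 0,"yaw": 77},
  {"x": 310,"y": 385,"z": 0,"yaw": 83},
  {"x": 310,"y": 385,"z": 0,"yaw": 83},
  {"x": 310,"y": 385,"z": 0,"yaw": 83},
], grip=70)

```text
time: 1.65
ee_pos: [0.4457, -0.1479, 0.2525]
tcp_rot: [-179.9, -0.0, 97.3]
wrist_force: [-0.3, -0.1, -0.6]
opening: 0.0698
```

```bash
python3 - <<'E'
from h import *
o=get_obs(); p,d=camera('wrist'); save('b_wrist',p); np.savez('b.npz',d=d,pos=o['ee_pos'],rot=o['tcp_rot']); print(o)
E
```

```text
{'time': 1.65, 'q': array([-1.83308594e+01, -5.92309296e+00, -8.32639086e-01,  9.51792558e+01,
       -4.05039156e-02,  6.43699765e+01]), 'qd': array([-1.49963259, -0.61988133, -0.22338419,  0.04674775,  0.00555489,
        0.03589094]), 'joint_efforts': array([ 1.36475421e+00, -3.93737948e+01,  4.65346634e+01, -5.41691459e-02,
        5.17052994e-02, -2.15725260e-03]), 'ee_pos': array([ 0.44568174, -0.14785735,  0.25254765]), 'tcp_rot': array([-1.79902415e+02, -1.89346297e-03,  9.72991939e+01]), 'wrist_force': array([-0.25257548, -0.06347471, -0.57671944]), 'torque': array([ 0.00635786,  0.02524038, -0.00573226]), 'opening': 0.06977550940679031}
```

View pics/b_wrist.png

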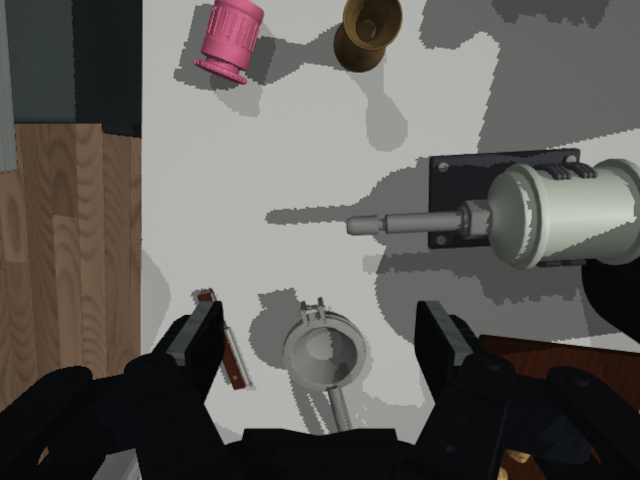

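```bash
cat >> h.py <<'E'
def axis(cam,d,u0,u1,vlo,vhi,zmin=.055,zmax=.1,za=.075):
    """tube roughly along image u: midline per column of the raised mask, cast on za; fit line"""
    C=cloud(cam,d); P=[];W=[]
    for u in range(u0,u1):
        m=np.where((C[vlo:vhi,u,2]>zmin)&(C[vlo:vhi,u,2]<zmax))[0]
        if len(m)<3: continue
        a,b=m[0]+vlo,m[-1]+vlo
        P.append(onz(cam,u,(a+b)/2,za)[:2]); W.append((u,a,b,C[a:b+1,u,2].max()))
    P=np.array(P); vx,vy,x,y=cv2.fitLine(P.astype(np.float32),cv2.DIST_HUBER,0,.001,.001).ravel()
    if vx<0: vx,vy=-vx,-vy
    return np.array([x,y]),np.array([vx,vy]),np.degrees(np.arctan2(vy,vx)),P,W
E
python3 - <<'E'
from h import *
f=np.load('b.npz'); o=dict(ee_pos=f['pos'],tcp_rot=f['rot']); cam=wrist(o); d=f['d']
C=cloud(cam,d)
x,v,a,P,W=axis(cam,d,340,460,200,250)
print(x,v,a); 
for w in W[::4]+W[:8]: print(w)
n=np.array([-v[1],v[0]]); print('resid',np.std((P-x)@n))
for u in (346,347,348,349): print(onz(cam,u,226,.075))
print('axis zmax', [w[3] for w in W[50:100:5]])
# fingertips
for (u,vv) in [(205,315),(190,345),(215,320),(440,320),(455,345),(425,320)]:
    H=camera_params('wrist')['hand_eye'];K=cam[0];z=d[vv,u]
    q=np.array([(u-K[0,2])/K[0,0]*z,(vv-K[1,2])/K[1,1]*z,z]); print(u,vv,z,(H[:3,:3]@q+H[:3,3]).round(4))
print(C[20,240],C[30,372],C[60,357], C[100,300], C[345,325])
E
```

```text
[ 0.50189584 -0.1445915 ] [0.9832874  0.18206024] 10.489785
(347, np.int64(219), np.int64(233), np.float64(0.37322322523575))
(351, np.int64(217), np.int64(234), np.float64(0.08223215717419419))
(355, np.int64(217), np.int64(235), np.float64(0.08399864770857057))
(359, np.int64(216), np.int64(235), np.float64(0.08350085662849716))
(363, np.int64(216), np.int64(235), np.float64(0.08333104502762229))
(367, np.int64(216), np.int64(234), np.float64(0.08366503216729199))
(371, np.int64(216), np.int64(234), np.float64(0.08389434196745515))
(375, np.int64(215), np.int64(234), np.float64(0.08387794068844628))
(379, np.int64(219), np.int64(230), np.float64(0.07981003506894963))
(383, np.int64(219), np.int64(229), np.float64(0.08023181522560185))
(387, np.int64(215), np.int64(233), np.float64(0.08156723380908304))
(391, np.int64(215), np.int64(233), np.float64(0.08323272437230389))
(395, np.int64(214), np.int64(233), np.float64(0.08349576092707567))
(399, np.int64(214), np.int64(233), np.float64(0.08462173463811984))
(403, np.int64(214), np.int64(232), np.float64(0.08424572509293737))
(407, np
[... 1777 characters left out ...]
51791722117008), np.float64(0.08346856278249937), np.float64(0.08393736623293269), np.float64(0.08335773512280858), np.float64(0.08354784028129175), np.float64(0.37322322523575), np.float64(0.08314132848266698), np.float64(0.08305650046184454)]
205 315 0.13135758 [ 0.0091 -0.037  -0.0011]
190 345 0.11329037 [ 0.0092 -0.0361 -0.0199]
215 320 0.13594754 [ 0.0054 -0.0349  0.0026]
440 320 0.1287836 [ 0.0087  0.038  -0.0038]
455 345 0.11428092 [ 0.0087  0.038  -0.0189]
425 320 0.13501817 [0.0059 0.0349 0.0018]
[ 0.36804991 -0.01364999  0.03437667] [ 0.46526458 -0.01245639  0.05609853] [ 0.45997214 -0.02804641  0.02208835] [ 0.41732492 -0.06272153  0.00100017] [ 0.46842896 -0.28593607  0.01826935]
```

```bash
cat >> h.py <<'E'
def tips(d):
    H=camera_params('wrist')['hand_eye'];K=camera_params('wrist')['intrinsics']
    v,u=np.mgrid[0:480,0:640]
    Q=np.stack([(u-K[0,2])/K[0,0]*d,(v-K[1,2])/K[1,1]*d,d],-1)@H[:3,:3].T+H[:3,3]
    for s in(-1,1):
        m=(d>0)&(d<.17)&(s*Q[...,1]>0)&(abs(Q[...,1])<.06)&(abs(Q[...,0])<.02)
        X=Q[m]; i=X[:,2].argsort()[-30:]; print('tip z',np.percentile(X[:,2],[95,99,99.7,100]).round(4),X[i].mean(0).round(4))
E
python3 - <<'E'
from h import *
tips(np.load('b.npz')['d'])
E
```

```text
tip z [-0.0039  0.0082  0.0115  0.0145] [-0.0015 -0.0351  0.0136]
tip z [-0.0038  0.0081  0.0116  0.0146] [-0.0013  0.035   0.0138]
```

Request:
servo_tool([
  {"x": -4,"y": 45,"z": 0,"yaw": 0},
  {"x": -7,"y": 90,"z": 0,"yaw": -1},
  {"x": -9,"y": 135,"z": 0,"yaw": -2},
  {"x": -11,"y": 180,"z": 0,"yaw": -2},
  {"x": -13,"y": 225,"z": 0,"yaw": -2},
  {"x": -15,"y": 262,"z": 0,"yaw": -2},
  {"x": -15,"y": 262,"z": 0,"yaw": -2},
  {"x": -15,"y": 262,"z": 0,"yaw": -2},
], grip=62)

```text
time: 2.7
ee_pos: [0.4305, 0.1126, 0.2528]
tcp_rot: [-179.9, 0.0, 95.2]
wrist_force: [0.3, 0.4, -0.2]
opening: 0.0619
```

```bash
python3 - <<'E'
from h import *
o=get_obs(); p,d=camera('wrist'); save('c_wrist',p); np.savez('c.npz',d=d,pos=o['ee_pos'],rot=o['tcp_rot']); print(o['ee_pos'],o['tcp_rot'],o['opening'],o['wrist_force']);tips(d)
E
```

```text
[0.43049035 0.11264514 0.25276741] [-1.79926639e+02  2.03854124e-02  9.51664820e+01] 0.06193058707750066 [ 0.3015564   0.38853684 -0.15164299]
tip z [-0.0039  0.0092  0.0133  0.0175] [-0.0006 -0.031   0.0157]
tip z [-0.0039  0.0093  0.0133  0.0172] [-0.0004  0.0311  0.0159]
```

View pics/c_wrist.png

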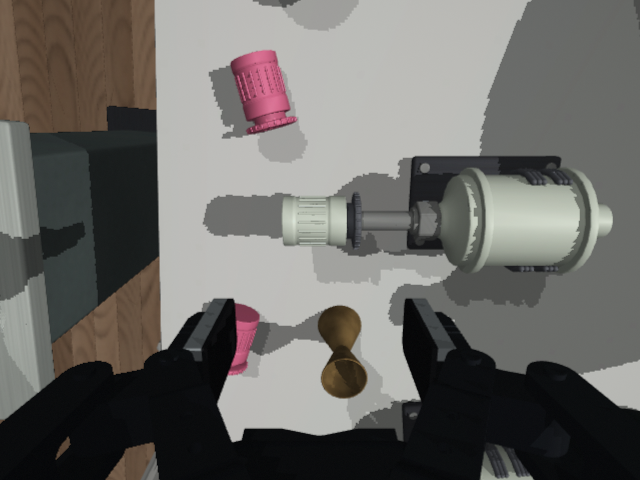

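```bash
python3 - <<'E'
from h import *
f=np.load('c.npz'); o=dict(ee_pos=f['pos'],tcp_rot=f['rot']); cam=wrist(o); d=f['d']
x,v,a,P,W=axis(cam,d,280,408,185,255,zmin=.062,zmax=.105)
xt,vt,at,Pt,Wt=axis(cam,d,364,405,200,240,zmin=.062)
print('all',x,v,a,'tube',xt,vt,at); n=np.array([-v[1],v[0]]); print(((P-x)@n*1e3).round(1)[::4])
for w in W: 
  if w[0]<290 or 340<w[0]<372 or w[0]>400: print([float(q) for q in w])
C=cloud(cam,d)
# along-axis extents from depth points
m=(C[...,2]>.06)&(C[...,2]<.105); m[:,:270]=0; m[:,412:]=0; m[:180]=0; m[265:]=0
S=(C[m][:,:2]-x)@v; L=(C[m][:,:2]-x)@n
print('min s',np.percentile(S,[0,.5,1,2,5])); k=np.abs(L)>.0165
Sf=S[k]; print('wide pts s: ',Sf.min(),Sf.max()); 
h=C[m][:,2]; print('top z vs s'); 
for s0 in np.arange(S.min(),S.max(),.003):
    q=(S>=s0)&(S<s0+.003); print((x+v*(s0+.0015)).round(4),np.percentile(h[q],98).round(4),(np.ptp(L[q])).round(4),q.sum())
E
```

```text
all [0.4402794  0.11185955] [0.99584174 0.09109978] 5.226879 tube [0.48024157 0.11552899] [0.99589723 0.09049127] 5.19187
[ 0.4  0.1  0.1  0.1  0.1 -0.3 -0.3 -0.3 -0.3 -0.3 -0.3  0.   0.   0.
  0.   0.   0.   0.   0.  -0.4 -0.4 -0.4 -0.4  0.   0.   0.   0.   0.
  0.   0.   0.   0. ]
[282.0, 207.0, 233.0, 0.3734160036988661]
[283.0, 198.0, 242.0, 0.09448605500317386]
[284.0, 197.0, 245.0, 0.3734160036988661]
[285.0, 196.0, 245.0, 0.0946722905021446]
[286.0, 196.0, 245.0, 0.09420093950538833]
[287.0, 196.0, 245.0, 0.09488598548220756]
[288.0, 196.0, 245.0, 0.09463404039398154]
[289.0, 196.0, 245.0, 0.09494197380825153]
[341.0, 196.0, 245.0, 0.09452953467510816]
[342.0, 196.0, 245.0, 0.3734160036988661]
[343.0, 196.0, 245.0, 0.09480269508330846]
[344.0, 196.0, 245.0, 0.09516278044826482]
[345.0, 197.0, 245.0, 0.09459599559786624]
[346.0, 202.0, 239.0, 0.09456537397728532]
[347.0, 203.0, 238.0, 0.3734160036988661]
[348.0, 203.0, 238.0, 0.0890073862754095]
[349.0, 203.0, 238.0, 0.08966567829567057]
[350.0, 203.0, 238.0, 0.08941271567983317]
[351.0, 203.0, 238.0, 0.08942310681591181]
[352.
[... 1646 characters left out ...]
368 233
[0.4381 0.1117] 0.0944 0.0357 205
[0.4411 0.1119] 0.0944 0.0346 202
[0.4441 0.1122] 0.0947 0.0349 200
[0.4471 0.1125] 0.0947 0.0349 224
[0.45   0.1128] 0.094 0.0347 131
[0.453 0.113] 0.0894 0.0254 151
[0.456  0.1133] 0.0963 0.0424 301
[0.459  0.1136] 0.0969 0.0415 178
[0.462  0.1138] 0.0836 0.013 55
[0.465  0.1141] 0.0838 0.0134 76
[0.468  0.1144] 0.0834 0.0137 80
[0.471  0.1147] 0.0833 0.0135 80
[0.4739 0.1149] 0.0833 0.0136 89
[0.4769 0.1152] 0.0834 0.0141 74
[0.4799 0.1155] 0.0833 0.014 82
[0.4829 0.1158] 0.083 0.0136 84
[0.4859 0.116 ] 0.0833 0.0141 80
[0.4889 0.1163] 0.0831 0.014 79
[0.4919 0.1166] 0.0835 0.0137 82
[0.4949 0.1169] 0.0839 0.014 80
[0.4978 0.1171] 0.0833 0.0191 57
```

Tube B's tip is at about (0.4668, −0.151) with its axis at 10.5°. The cap's middle is at (0.432, 0.111) with its axis at 5.2°, and it measures 56.5 mm overall, as specified. I'll go down to straddle the cap with the pads just above the tube.

Request:
servo_tool([
  {"x": 1.5,"y": -1.5,"z": -20},
  {"x": 1.5,"y": -1.5,"z": -45},
  {"x": 1.5,"y": -1.5,"z": -70},
  {"x": 1.5,"y": -1.5,"z": -95},
  {"x": 1.5,"y": -1.5,"z": -112},
  {"x": 1.5,"y": -1.5,"z": -127},
  {"x": 1.5,"y": -1.5,"z": -139},
  {"x": 1.5,"y": -1.5,"z": -147},
  {"x": 1.5,"y": -1.5,"z": -151},
  {"x": 1.5,"y": -1.5,"z": -151},
  {"x": 1.5,"y": -1.5,"z": -151},
], grip=68)

```text
schema error: expected keys x, y, z, yaw
```

```bash
python3 - <<'E'
from h import *
o=get_obs(); p,d=camera('wrist'); save('d_wrist',p); np.savez('d.npz',d=d,pos=o['ee_pos'],rot=o['tcp_rot']); print(o['ee_pos'],o['tcp_rot'],o['opening'],o['wrist_force'])
p,d=camera('side'); save('d_side',cv2.resize(p[150:350,150:450],None,fx=2.6,fy=2.6))
E
```

```text
[0.43055153 0.11249639 0.25279751] [-1.79929321e+02  1.50046529e-02  9.51350120e+01] 0.062149685264587654 [ 0.63806222  0.36381907 -0.35306572]
```

View pics/d_wrist.png

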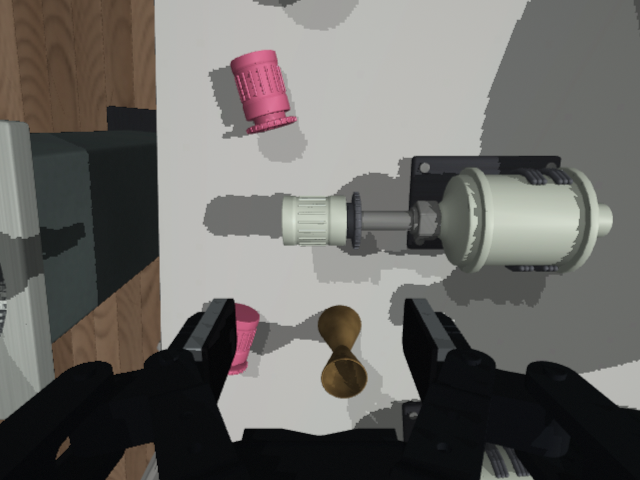

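View pics/d_side.png

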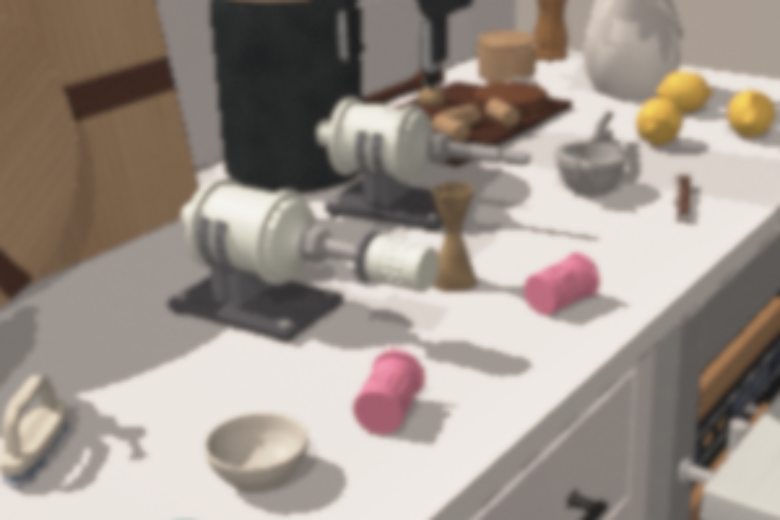

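The call was refused because every row needs the yaw key, so nothing has moved: the cap still spans (283–361, 221) in the wrist view. I'll send it again.

Request:
servo_tool([
  {"x": 1.5,"y": -1.5,"z": -20,"yaw": 0},
  {"x": 1.5,"y": -1.5,"z": -45,"yaw": 0},
  {"x": 1.5,"y": -1.5,"z": -70,"yaw": 0},
  {"x": 1.5,"y": -1.5,"z": -95,"yaw": 0},
  {"x": 1.5,"y": -1.5,"z": -112,"yaw": 0},
  {"x": 1.5,"y": -1.5,"z": -127,"yaw": 0},
  {"x": 1.5,"y": -1.5,"z": -139,"yaw": 0},
  {"x": 1.5,"y": -1.5,"z": -147,"yaw": 0},
  {"x": 1.5,"y": -1.5,"z": -151,"yaw": 0},
  {"x": 1.5,"y": -1.5,"z": -151,"yaw": 0},
  {"x": 1.5,"y": -1.5,"z": -151,"yaw": 0},
], grip=68)

```text
time: 4.22
ee_pos: [0.4323, 0.1111, 0.1022]
tcp_rot: [-180.0, 0.0, 95.1]
wrist_force: [0.1, -0.3, 0.7]
opening: 0.068
```

```bash
python3 - <<'E'
from h import *
o=get_obs(); p,d=camera('wrist'); save('e_wrist',p); np.savez('d.npz',d=d,pos=o['ee_pos'],rot=o['tcp_rot']); print(o['ee_pos'],o['tcp_rot'],o['opening'],o['wrist_force'])
tips(d)
p,d=camera('side'); save('e_side',cv2.resize(p[150:350,150:450],None,fx=2.6,fy=2.6))
E
```

```text
[0.43230315 0.11111155 0.10218621] [-1.79961950e+02  5.50630692e-03  9.51261672e+01] 0.06801270908161512 [ 0.11408505 -0.28876538  0.67555494]
tip z [0.0164 0.026  0.0318 0.0345] [ 0.0175 -0.0087  0.0337]
tip z [0.0216 0.027  0.031  0.0404] [0.0141 0.0229 0.0374]
```

View pics/e_wrist.png

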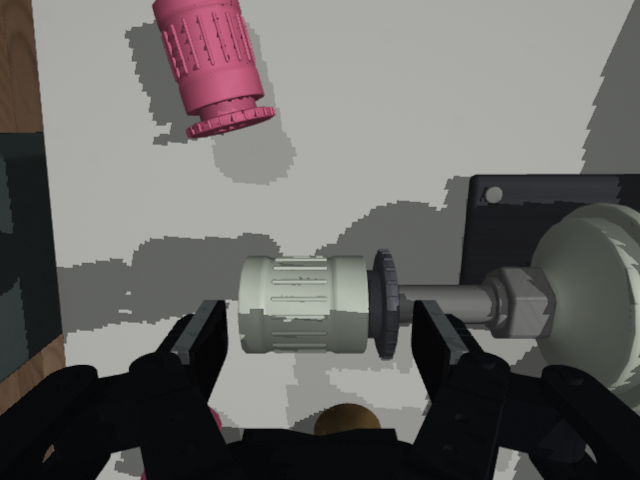

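View pics/e_side.png

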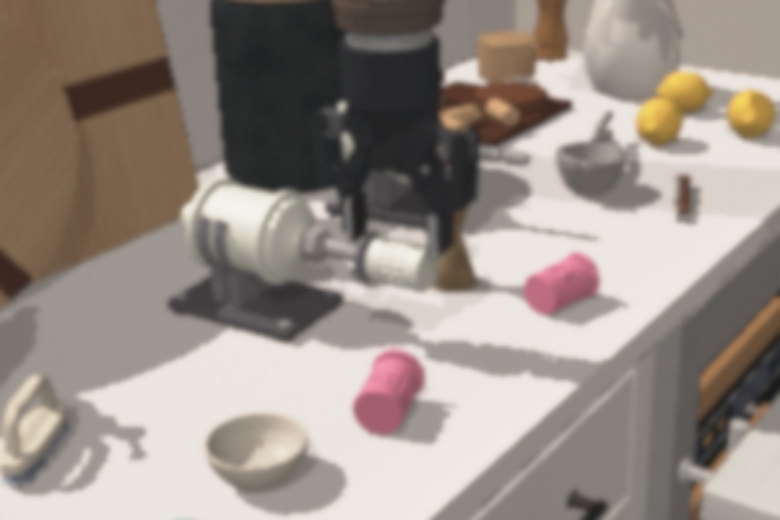

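The pads straddle the cap, with gaps of about 12–15 px at each end (pads at 227 and 412, cap at 240–399). I'll squeeze now.

Request:
servo_tool([
  {"x": 0,"y": 0,"z": 0,"yaw": 0},
  {"x": 0,"y": 0,"z": 0,"yaw": 0},
  {"x": 0,"y": 0,"z": 0,"yaw": 0},
  {"x": 0,"y": 0,"z": 0,"yaw": 0},
  {"x": 0,"y": 0,"z": 0,"yaw": 0},
  {"x": 0,"y": 0,"z": 0,"yaw": 0},
], grip=46, grip_force=60)

```text
time: 5.08
ee_pos: [0.4329, 0.1112, 0.1038]
tcp_rot: [179.9, -0.0, 95.1]
wrist_force: [-3.2, -1.2, 11.8]
opening: 0.049
```

```bash
python3 - <<'E'
from h import *
o=get_obs(); p,d=camera('wrist'); save('f_wrist',p);  print(o['time'],o['ee_pos'],o['tcp_rot'],o['opening'],o['wrist_force'],o['torque'])
E
```

```text
5.075 [0.43285514 0.11116815 0.10375239] [ 1.79912106e+02 -6.89527633e-03  9.51205374e+01] 0.049023678324868945 [-3.1914034  -1.24290469 11.76462751] [-0.19733812  0.57293856 -0.00340258]
```

View pics/f_wrist.png

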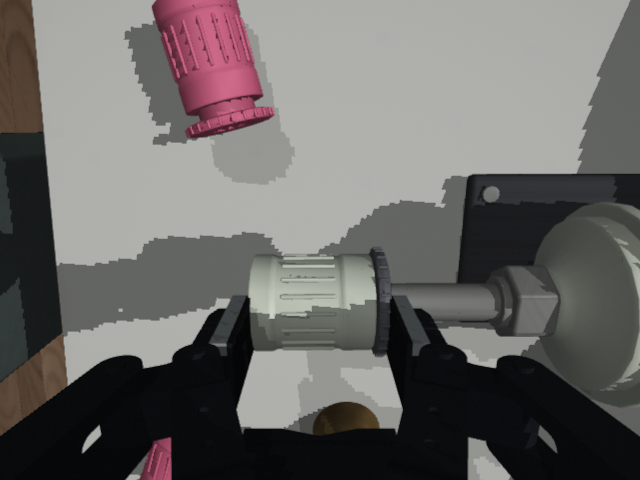

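Request:
servo_tool([
  {"x": 0,"y": 0,"z": 0,"yaw": 0},
  {"x": 0,"y": 0,"z": 0,"yaw": 0},
])

```text
time: 5.38
ee_pos: [0.4329, 0.1112, 0.1041]
tcp_rot: [179.9, -0.0, 95.1]
wrist_force: [-2.6, -0.2, 5.6]
opening: 0.049
```

Request:
servo_tool([
  {"x": -2,"y": -0.2,"z": 0.3,"yaw": 0},
  {"x": -4,"y": -0.4,"z": 0.3,"yaw": 0},
  {"x": -6,"y": -0.5,"z": 0.3,"yaw": 0},
  {"x": -8,"y": -0.7,"z": 0.3,"yaw": 0},
  {"x": -10,"y": -0.9,"z": 0.3,"yaw": 0},
  {"x": -12,"y": -1.1,"z": 0.3,"yaw": 0},
])

```text
time: 6.12
ee_pos: [0.4208, 0.1101, 0.1044]
tcp_rot: [179.9, -0.0, 95.1]
wrist_force: [4.5, 0.3, -0.5]
opening: 0.0488
```

```bash
python3 - <<'E'
from h import *
o=get_obs(); p,d=camera('wrist'); save('g_wrist',p);  print(o['time'],o['ee_pos'],o['tcp_rot'],o['opening'],o['wrist_force'],o['torque'])
E
```

```text
6.125 [0.42083664 0.11009039 0.1044064 ] [ 1.79883191e+02 -9.66566724e-03  9.51244700e+01] 0.04883131778405227 [ 4.4665966   0.34658375 -0.54309612] [ 0.09865118 -1.01336112 -0.01686804]
```

View pics/g_wrist.png

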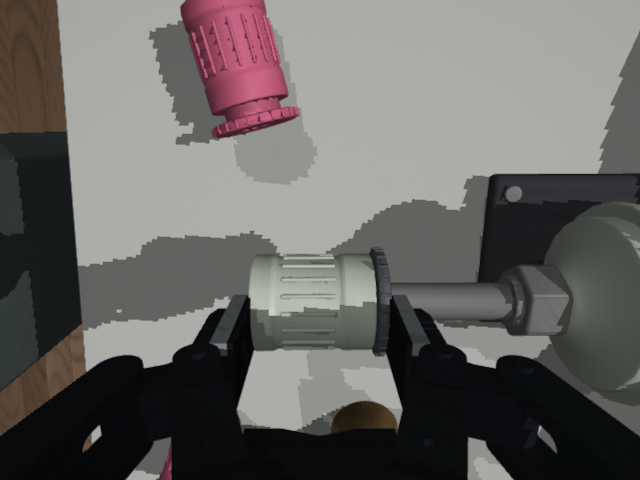

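Request:
servo_tool([
  {"x": -4,"y": -0.4,"z": 0,"yaw": 0},
  {"x": -8,"y": -0.7,"z": 0,"yaw": 0},
  {"x": -12,"y": -1.1,"z": 0,"yaw": 0},
  {"x": -16,"y": -1.5,"z": 0,"yaw": 0},
  {"x": -20,"y": -1.8,"z": 0,"yaw": 0},
  {"x": -24,"y": -2.2,"z": 0,"yaw": 0},
  {"x": -28,"y": -2.6,"z": 0,"yaw": 0},
  {"x": -32,"y": -2.9,"z": 0,"yaw": 0},
  {"x": -36,"y": -3.3,"z": 0,"yaw": 0},
  {"x": -41,"y": -3.7,"z": 0,"yaw": 0},
  {"x": -46,"y": -4.2,"z": 0,"yaw": 0},
  {"x": -51,"y": -4.6,"z": 0,"yaw": 0},
])

```text
time: 7.68
ee_pos: [0.3692, 0.1054, 0.1044]
tcp_rot: [179.9, -0.0, 95.1]
wrist_force: [0.0, -0.0, -1.5]
opening: 0.0494
```

```bash
python3 - <<'E'
from h import *
o=get_obs(); p,d=camera('wrist'); save('h_wrist',p);  print(o['time'],o['ee_pos'],o['tcp_rot'],o['opening'],o['wrist_force'],o['torque'])
E
```

```text
7.675 [0.36918275 0.10539919 0.10437933] [ 1.79906679e+02 -9.46876343e-03  9.51193911e+01] 0.04935546361484666 [ 0.03420841 -0.02558447 -1.54296369] [-0.04949907 -0.02643516  0.01626694]
```

View pics/h_wrist.png

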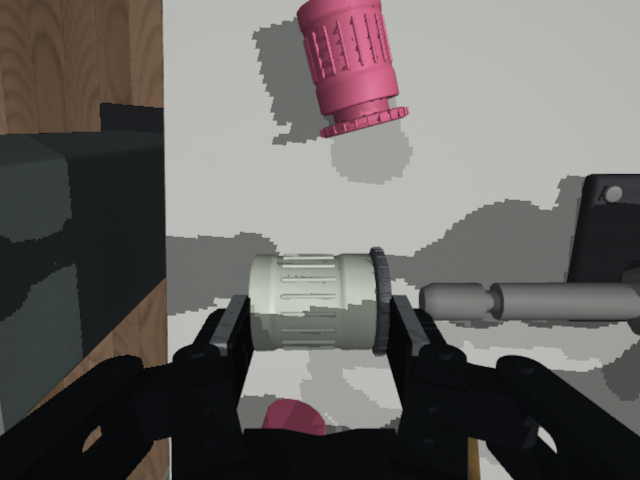

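The cap is off: the bare tip of tube A shows at (420,302) and the cap is in the jaws with its axis on the same row. I'll lift it and carry it round in front of tube B.

Request:
servo_tool([
  {"x": -4,"y": 0,"z": 12,"yaw": 0},
  {"x": -8,"y": 0,"z": 32,"yaw": 0},
  {"x": -10,"y": -8,"z": 52,"yaw": 0},
  {"x": -8,"y": -25,"z": 66,"yaw": 0},
  {"x": -4,"y": -50,"z": 70,"yaw": 1},
  {"x": 2,"y": -80,"z": 70,"yaw": 2},
  {"x": 8,"y": -112,"z": 70,"yaw": 3},
  {"x": 14,"y": -146,"z": 70,"yaw": 4},
  {"x": 20,"y": -180,"z": 70,"yaw": 5},
  {"x": 27,"y": -214,"z": 70,"yaw": 5.3},
  {"x": 33,"y": -244,"z": 70,"yaw": 5.3},
  {"x": 38.6,"y": -267.4,"z": 70,"yaw": 5.3},
])

```text
time: 9.22
ee_pos: [0.4075, -0.1633, 0.1753]
tcp_rot: [179.9, 0.0, 100.4]
wrist_force: [-0.3, 0.3, -0.8]
opening: 0.0487
```

Request:
servo_tool([
  {"x": 0,"y": 0,"z": -5,"yaw": 0},
  {"x": 0,"y": 0,"z": -20,"yaw": 0},
  {"x": 0,"y": 0,"z": -35,"yaw": 0},
  {"x": 0,"y": 0,"z": -50,"yaw": 0},
  {"x": 0,"y": 0,"z": -60,"yaw": 0},
  {"x": 0,"y": 0,"z": -67,"yaw": 0},
  {"x": 0,"y": 0,"z": -70,"yaw": 0},
  {"x": 0,"y": 0,"z": -70,"yaw": 0},
  {"x": 0,"y": 0,"z": -70,"yaw": 0},
])

```text
time: 10.35
ee_pos: [0.4077, -0.1634, 0.1057]
tcp_rot: [179.9, 0.0, 100.4]
wrist_force: [-0.3, 0.3, -1.1]
opening: 0.049
```

```bash
python3 - <<'E'
from h import *
o=get_obs(); p,d=camera('wrist'); save('i_wrist',p); np.savez('i.npz',d=d,pos=o['ee_pos'],rot=o['tcp_rot']); print(o['time'],o['ee_pos'],o['tcp_rot'],o['opening'],o['wrist_force'],o['torque'])
cam=wrist(o)
x,v,a,P,W=axis(cam,d,440,560,270,340,zmin=.055,zmax=.095); print(x,v,a,W[0],W[20],W[-1]); s=x+v*(o['ee_pos'][0]-x[0])/v[0]; print('line at tcp x',s)
u=W[3][0]; print('tip',onz(cam,u-3,(W[3][1]+W[3][2])/2,.075))
E
```

```text
10.35 [ 0.40765513 -0.16337652  0.10565154] [1.79863216e+02 3.14484874e-02 1.00372397e+02] 0.049015595960703276 [-0.30221719  0.28699182 -1.09871941] [-0.01286928  0.09398494  0.02707719]
[ 0.48584127 -0.14748557] [0.9824633  0.18645613] 10.746039 (464, np.int64(291), np.int64(297), np.float64(0.0707554215918279)) (484, np.int64(278), np.int64(315), np.float64(0.08246763928248227)) (559, np.int64(278), np.int64(314), np.float64(0.08320714433395313))
line at tcp x [ 0.40765513 -0.16232407]
tip [ 0.46450108 -0.15121916  0.075     ]
```

View pics/i_wrist.png

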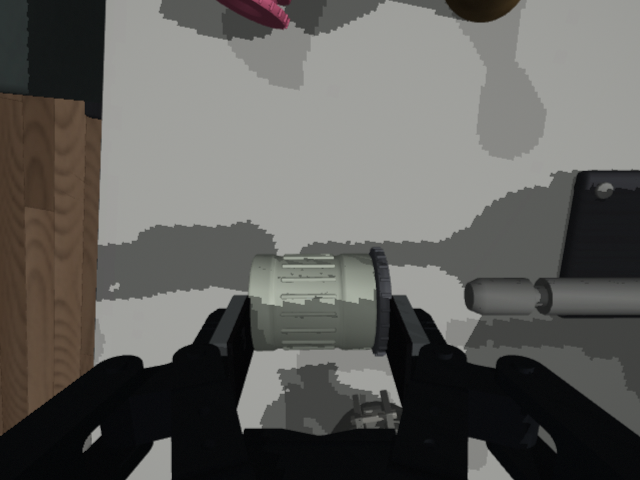

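The held cap spans rows 254–350 and tube B is centred near row 296, so I'm about 1.2 mm to one side. I'll correct that sideways and in height, then move up to the mouth.

Request:
servo_tool([
  {"x": 0,"y": 1.2,"z": -1.3,"yaw": 0.1},
  {"x": 6,"y": 2.3,"z": -1.3,"yaw": 0.1},
  {"x": 12,"y": 3.4,"z": -1.3,"yaw": 0.1},
  {"x": 18,"y": 4.5,"z": -1.3,"yaw": 0.1},
  {"x": 24,"y": 5.7,"z": -1.3,"yaw": 0.1},
  {"x": 28,"y": 6.4,"z": -1.3,"yaw": 0.1},
  {"x": 28,"y": 6.4,"z": -1.3,"yaw": 0.1},
  {"x": 28,"y": 6.4,"z": -1.3,"yaw": 0.1},
])

```text
time: 11.4
ee_pos: [0.4355, -0.1569, 0.1043]
tcp_rot: [179.9, 0.0, 100.5]
wrist_force: [-0.3, 0.4, -1.4]
opening: 0.049
```

```bash
python3 - <<'E'
from h import *
o=get_obs(); p,d=camera('wrist'); save('j_wrist',p); np.savez('j.npz',d=d,pos=o['ee_pos'],rot=o['tcp_rot']); print(o['time'],o['ee_pos'],o['tcp_rot'],o['opening'],o['wrist_force'],o['torque'])
cam=wrist(o)
x,v,a,P,W=axis(cam,d,440,580,270,340,zmin=.055,zmax=.095); print(x,v,a,W[0],W[20],W[-1]); s=x+v*(o['ee_pos'][0]-x[0])/v[0]; print('line at tcp x',s)
p,d=camera('side'); save('j_side',cv2.resize(p[150:330,200:440],None,fx=3.2,fy=3.2,interpolation=cv2.INTER_CUBIC))
E
```

```text
11.4 [ 0.43553128 -0.15694643  0.1042863 ] [1.79875134e+02 2.54581940e-02 1.00476925e+02] 0.049042767970916674 [-0.28563028  0.38308744 -1.38522718] [-0.04281266  0.02324373  0.04986357]
[ 0.50938267 -0.1430003 ] [0.982587  0.1858032] 10.707965 (440, np.int64(283), np.int64(319), np.float64(0.08325010162410401)) (460, np.int64(289), np.int64(315), np.float64(0.08334953843164208)) (579, np.int64(282), np.int64(319), np.float64(0.08337528219608195))
line at tcp x [ 0.43553128 -0.1569653 ]
```

View pics/j_wrist.png

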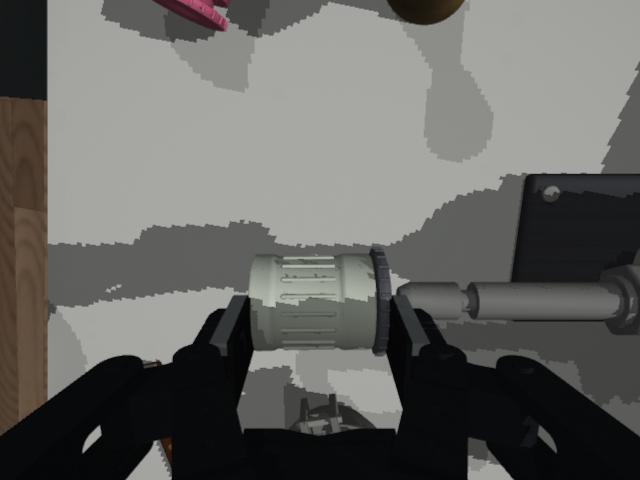

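View pics/j_side.png

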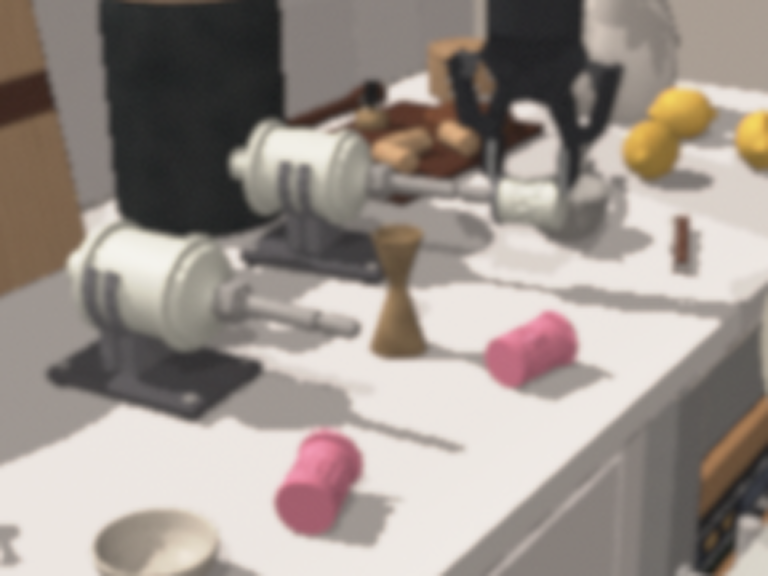

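Tube B's midline (row 301) now lines up with the cap's (row 302), and the tip is right at the mouth. I'll push along the axis slowly.

Request:
servo_tool([
  {"x": 2.5,"y": 0.5,"z": 0,"yaw": 0.1},
  {"x": 5,"y": 0.9,"z": 0,"yaw": 0.1},
  {"x": 7.5,"y": 1.4,"z": 0,"yaw": 0.1},
  {"x": 10,"y": 1.9,"z": 0,"yaw": 0.1},
  {"x": 12.5,"y": 2.3,"z": 0,"yaw": 0.1},
  {"x": 15,"y": 2.8,"z": 0,"yaw": 0.1},
])

```text
time: 12.25
ee_pos: [0.4507, -0.1542, 0.1043]
tcp_rot: [179.9, 0.0, 100.6]
wrist_force: [0.6, 0.2, -2.2]
opening: 0.0491
```

Request:
servo_tool([
  {"x": 2,"y": 0.4,"z": 0,"yaw": 0},
  {"x": 4,"y": 0.8,"z": 0,"yaw": 0},
  {"x": 6,"y": 1.1,"z": 0,"yaw": 0},
  {"x": 8,"y": 1.5,"z": 0,"yaw": 0},
])

```text
time: 12.75
ee_pos: [0.4588, -0.1526, 0.1043]
tcp_rot: [179.9, 0.0, 100.6]
wrist_force: [0.3, 0.4, -1.7]
opening: 0.049
```

```bash
python3 - <<'E'
from h import *
o=get_obs(); p,d=camera('wrist'); save('k_wrist',p); print(o['time'],o['ee_pos'],o['tcp_rot'],o['opening'],o['wrist_force'],o['torque'])
E
```

```text
12.75 [ 0.45880528 -0.15264783  0.10431795] [1.79868974e+02 3.02053279e-02 1.00568049e+02] 0.04904003651281798 [ 0.3287696   0.38190948 -1.66920482] [ 0.0481646   0.00966926 -0.02154469]
```

View pics/k_wrist.png

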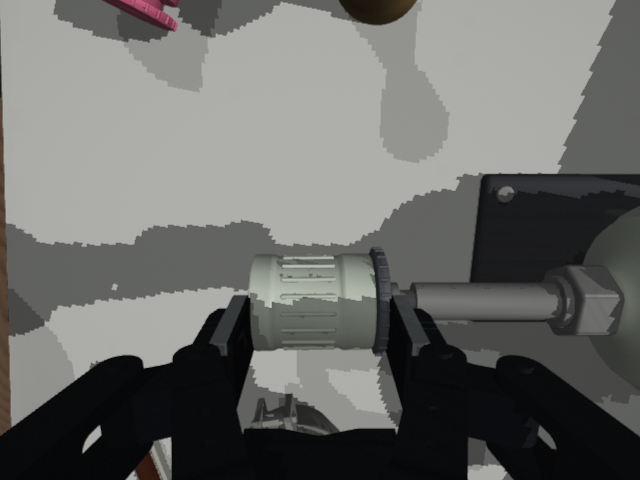

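The tube has entered freely and its groove is now at the collar (about 400,302). I'll keep pushing.

Request:
servo_tool([
  {"x": 2,"y": 0.4,"z": 0,"yaw": 0},
  {"x": 4,"y": 0.8,"z": 0,"yaw": 0},
  {"x": 6,"y": 1.1,"z": 0,"yaw": 0},
  {"x": 8,"y": 1.5,"z": 0,"yaw": 0},
])

```text
time: 13.3
ee_pos: [0.4667, -0.1511, 0.1043]
tcp_rot: [179.9, 0.0, 100.6]
wrist_force: [-3.2, 0.6, 1.9]
opening: 0.0493
```

Request:
servo_tool([
  {"x": 2,"y": 0.4,"z": 0,"yaw": 0},
  {"x": 4,"y": 0.8,"z": 0,"yaw": 0},
  {"x": 6,"y": 1.1,"z": 0,"yaw": 0},
  {"x": 8,"y": 1.5,"z": 0,"yaw": 0},
])

```text
time: 13.8
ee_pos: [0.4748, -0.1496, 0.1043]
tcp_rot: [179.9, 0.0, 100.6]
wrist_force: [-2.5, -0.4, 0.6]
opening: 0.0493
```

```bash
python3 - <<'E'
from h import *
o=get_obs(); p,d=camera('wrist'); save('l_wrist',p); print(o['time'],o['ee_pos'],o['tcp_rot'],o['opening'],o['wrist_force'],o['torque'])
E
```

```text
13.8 [ 0.47478354 -0.14957359  0.10428536] [1.79918929e+02 2.21334021e-02 1.00564655e+02] 0.049299010469589365 [-2.54730631 -0.36092331  0.58285058] [-0.15288158  0.77271409  0.04401861]
```

View pics/l_wrist.png

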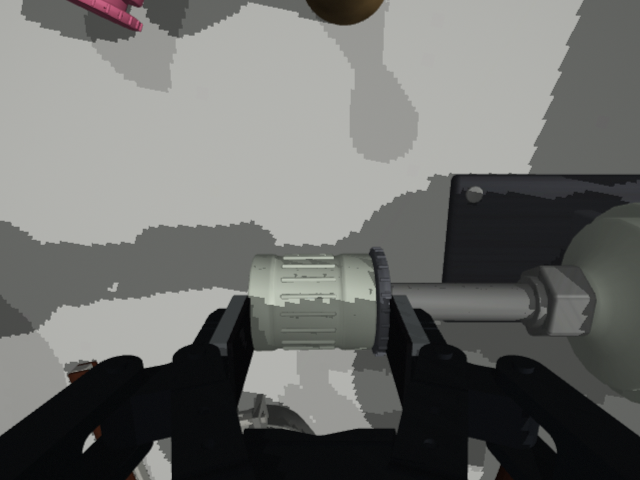

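The push force is about 3–4 N, so filter_b is sliding back. The nut's edge is near x=522 and should read about 494 when home, as it did on A when squeezed. I'll continue.

Request:
servo_tool([
  {"x": 2,"y": 0.4,"z": 0,"yaw": 0},
  {"x": 4,"y": 0.8,"z": 0,"yaw": 0},
  {"x": 6,"y": 1.1,"z": 0,"yaw": 0},
  {"x": 8,"y": 1.5,"z": 0,"yaw": 0},
])

```text
time: 14.35
ee_pos: [0.4831, -0.148, 0.1043]
tcp_rot: [179.9, 0.0, 100.6]
wrist_force: [-4.2, 0.5, 0.4]
opening: 0.0487
```

Request:
servo_tool([
  {"x": 2,"y": 0.4,"z": 0,"yaw": 0},
  {"x": 4,"y": 0.8,"z": 0,"yaw": 0},
  {"x": 6,"y": 1.1,"z": 0,"yaw": 0},
])

```text
time: 14.72
ee_pos: [0.4892, -0.1469, 0.1042]
tcp_rot: [179.9, 0.0, 100.6]
wrist_force: [-2.8, -1.0, -0.3]
opening: 0.0491
```

Request:
servo_tool([
  {"x": 2,"y": 0.4,"z": 0,"yaw": 0},
  {"x": 4,"y": 0.8,"z": 0,"yaw": 0},
])

```text
time: 14.98
ee_pos: [0.4932, -0.146, 0.1042]
tcp_rot: [179.9, 0.0, 100.6]
wrist_force: [-7.1, -1.9, 1.7]
opening: 0.0492
```

```bash
python3 - <<'E'
from h import *
o=get_obs(); p,d=camera('wrist'); save('m_wrist',p); print(o['time'],o['ee_pos'],o['tcp_rot'],o['opening'],o['wrist_force'],o['torque'])
E
```

```text
14.975 [ 0.49319706 -0.14604882  0.10419225] [1.79936196e+02 1.74344144e-02 1.00570748e+02] 0.04918015120730506 [-7.14994007 -1.92787235  1.70089191] [-0.31871608  1.61242036 -0.01073378]
```

View pics/m_wrist.png

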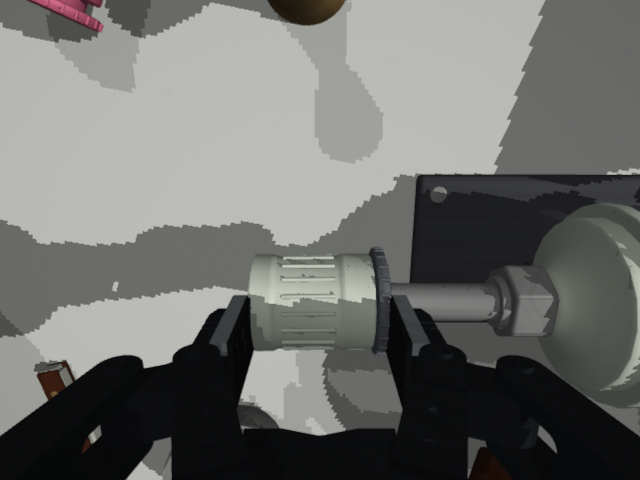

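The nut's edge is now near x=491, which matches A's home position, and the force is rising. I'll push a little further to find the firm stop.

Request:
servo_tool([
  {"x": 1,"y": 0.2,"z": 0,"yaw": 0},
  {"x": 2,"y": 0.4,"z": 0,"yaw": 0},
])

```text
time: 15.28
ee_pos: [0.4941, -0.1459, 0.1041]
tcp_rot: [-179.9, 0.0, 100.5]
wrist_force: [-13.9, -3.6, 4.9]
opening: 0.0493
```

Request:
servo_tool([
  {"x": 1,"y": 0.2,"z": 0,"yaw": 0},
  {"x": 2,"y": 0.4,"z": 0,"yaw": 0},
])

```text
time: 15.52
ee_pos: [0.4943, -0.1458, 0.104]
tcp_rot: [-179.7, 0.0, 100.5]
wrist_force: [-17.5, -4.3, 7.1]
opening: 0.0493
```

```bash
python3 - <<'E'
from h import *
o=get_obs(); p,d=camera('wrist'); save('n_wrist',p); print(o['time'],o['ee_pos'],o['tcp_rot'],o['opening'],o['wrist_force'],o['torque'])
for n in 'flmn':
    g=cv2.cvtColor(cv2.imread(f'pics/{n}_wrist.png'),cv2.COLOR_BGR2GRAY)
    r=g[285:310].astype(float); e=np.abs(np.diff(r,axis=1)).mean(0); k=np.argsort(e[440:600])[-6:]+440; print(n,sorted(k))
E
```

```text
15.525 [ 0.49433451 -0.1458238   0.10399385] [-1.79651324e+02  4.65900156e-02  1.00516796e+02] 0.04931061349751576 [-17.52541834  -4.32961121   7.08878592] [-0.76416865  3.74654648  0.04092543]
f [np.int64(494), np.int64(503), np.int64(556), np.int64(557), np.int64(559), np.int64(560)]
l [np.int64(528), np.int64(538), np.int64(539), np.int64(546), np.int64(555), np.int64(595)]
m [np.int64(493), np.int64(494), np.int64(502), np.int64(503), np.int64(517), np.int64(558)]
n [np.int64(492), np.int64(500), np.int64(501), np.int64(515), np.int64(516), np.int64(556)]
```

View pics/n_wrist.png

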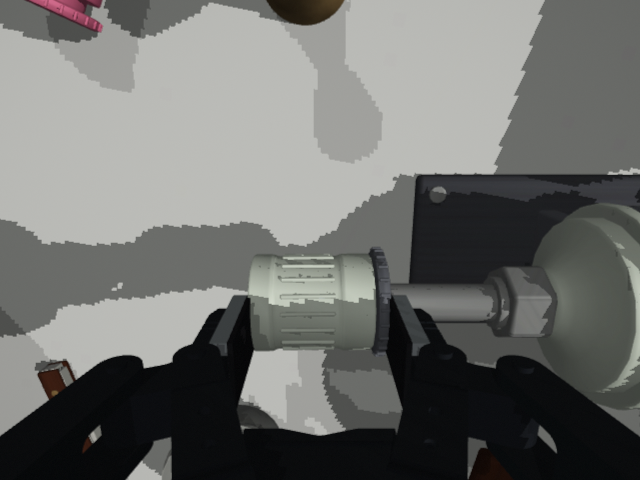

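It has reached a firm stop: 2 mm of command moved it 0.2 mm, at 18 N. The nut distance (492 px, against 494 on A) shows it home. I'll relax and open.

Request:
servo_tool([
  {"x": 0,"y": 0,"z": 0,"yaw": 0},
  {"x": 0,"y": 0,"z": 0,"yaw": 0},
])

```text
time: 15.82
ee_pos: [0.4941, -0.1459, 0.1041]
tcp_rot: [-179.6, 0.1, 100.5]
wrist_force: [-5.7, -0.6, 1.8]
opening: 0.0489
```

Request:
servo_tool([
  {"x": 0,"y": 0,"z": 0,"yaw": 0},
  {"x": 0,"y": 0,"z": 0,"yaw": 0},
  {"x": 0,"y": 0,"z": 0,"yaw": 0},
  {"x": 0,"y": 0,"z": 0,"yaw": 0},
  {"x": 0,"y": 0,"z": 0,"yaw": 0},
], grip=70)

```text
time: 16.45
ee_pos: [0.4942, -0.1459, 0.1041]
tcp_rot: [-179.6, 0.1, 100.5]
wrist_force: [-0.9, -0.7, -0.4]
opening: 0.0702
```

```bash
python3 - <<'E'
from h import *
o=get_obs(); p,d=camera('wrist'); save('o_wrist',p); print(o['time'],o['ee_pos'],o['tcp_rot'],o['opening'],o['wrist_force'],o['torque'])
E
```

```text
16.45 [ 0.49420461 -0.14589624  0.10408575] [-1.79627017e+02  5.18535166e-02  1.00507551e+02] 0.07015187940846508 [-0.94965406 -0.73239372 -0.38324139] [ 0.07532834 -0.01896498 -0.00410322]
```

View pics/o_wrist.png

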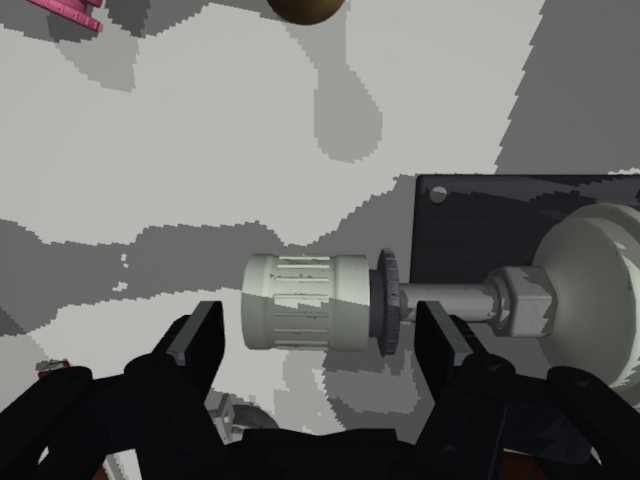

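The collar has sprung out fully: body edge at 370 and collar face at 399, the same as before the grasp on A. I'll retreat straight up and verify.

Request:
servo_tool([
  {"x": 0,"y": 0,"z": 10,"yaw": 0},
  {"x": 0,"y": 0,"z": 25,"yaw": 0},
  {"x": 0,"y": 0,"z": 45,"yaw": 0},
  {"x": 0,"y": 0,"z": 70,"yaw": 0},
  {"x": 0,"y": 0,"z": 100,"yaw": 0},
  {"x": 0,"y": 0,"z": 130,"yaw": 0},
  {"x": 0,"y": 0,"z": 150,"yaw": 0},
  {"x": 0,"y": 0,"z": 150,"yaw": 0},
  {"x": 0,"y": 0,"z": 150,"yaw": 0},
])

```text
time: 17.62
ee_pos: [0.4941, -0.1459, 0.2537]
tcp_rot: [-179.6, 0.0, 100.5]
wrist_force: [-0.2, 0.4, -0.2]
opening: 0.07
```

```bash
python3 - <<'E'
from h import *
o=get_obs(); p,d=camera('wrist'); save('p_wrist',p); print(o['time'],o['ee_pos'],o['opening'],o['wrist_force'])
cam=wrist(o)
C=cloud(cam,d); x,v=np.array([.4940,-.1459]),np.array([.983,.183])/np.hypot(.983,.183); n=np.array([-v[1],v[0]])
S=(C[...,:2]-x)@v; L=(C[...,:2]-x)@n; m=(abs(L)<.023)&(abs(S)<.1)&(C[...,2]>.06)&(C[...,2]<.12)
for s0 in np.arange(-.04,.092,.003):
    q=m&(S>=s0)&(S<s0+.003)
    if q.sum()>10: print(round(s0*1e3),np.percentile(C[...,2][q],98).round(4),np.ptp(L[q]).round(4))
p,d=camera('side'); save('p_side',cv2.resize(p[150:350,150:450],None,fx=2.6,fy=2.6,interpolation=cv2.INTER_CUBIC))
p,d=camera('top'); save('p_top',p)
E
```

```text
17.625 [ 0.49409077 -0.14586611  0.2536683 ] 0.06999902681545843 [-0.21869445  0.42547471 -0.21433041]
-28 0.0936 0.0347
-25 0.0938 0.0347
-22 0.0939 0.0346
-19 0.0936 0.0359
-16 0.094 0.0362
-13 0.094 0.0361
-10 0.0942 0.036
-7 0.0942 0.0363
-4 0.0942 0.0362
-1 0.0943 0.0361
2 0.0941 0.0358
5 0.095 0.0361
8 0.0951 0.0353
11 0.0953 0.0356
14 0.0955 0.0353
17 0.0945 0.0358
20 0.0904 0.0256
23 0.0978 0.042
26 0.0975 0.0422
29 0.0833 0.0141
32 0.0837 0.0144
35 0.0835 0.014
38 0.0835 0.0139
41 0.0832 0.014
44 0.083 0.0144
47 0.0834 0.0142
50 0.083 0.014
53 0.0832 0.014
56 0.0831 0.0137
59 0.0834 0.014
62 0.0834 0.0143
65 0.084 0.0185
68 0.088 0.0261
71 0.0896 0.0292
74 0.0897 0.0289
77 0.0896 0.0287
80 0.0901 0.03
83 0.0896 0.03
86 0.0883 0.0264
89 0.0903 0.0307
```

View pics/p_wrist.png

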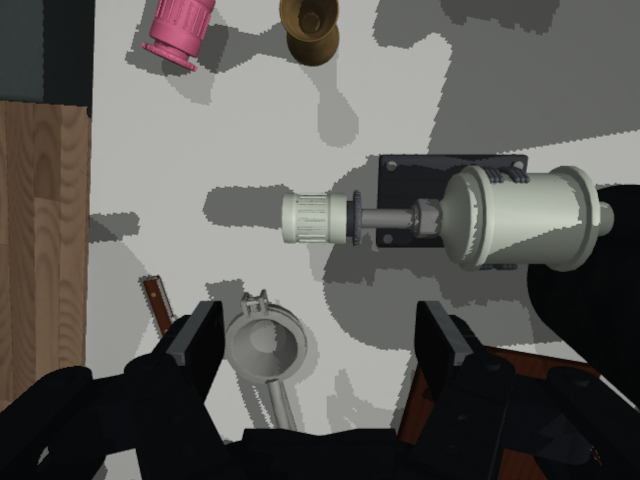

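View pics/p_side.png

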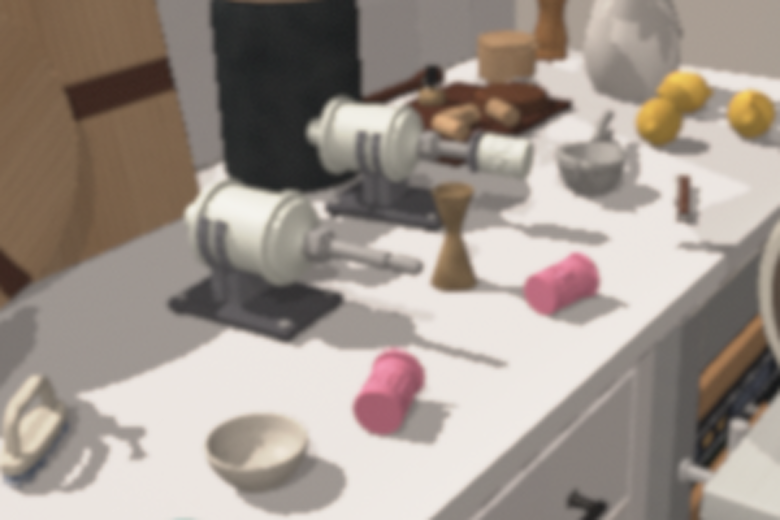

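The stop end sits on filter_b's tube with its collar out: closed end at 282, collar face at 361 and nut at 413. That is the same spacing as it had on A. It measures 56.5 mm overall, and everything else is where it was. I'll hand it in.

```bash
python3 - <<'E'
from workcell import *
print(job_done())
E
```

```text
the job is handed in; nothing more can be done
None
```

The stop end is now locked on filter_b's outlet tube with its collar sprung out, and filter_a's tube is bare. I handed the job in at about 17.8 s of the 58 s allowed.

- **Drawing off:** I squeezed the collar against the closed end from above and drew the cap straight off filter_a's tube. The pull I read partway was about 4.5 N.
- **Pushing on:** With the collar still pressed, I pushed the cap onto filter_b's tube. Filter_b slid back as expected, and I kept going to a firm stop at about 18 N before letting go.
- **Last checks:** The cap measures 56.5 mm overall, so the collar is right out. In the wrist view the gap from collar to nut matches what it was on filter_a. The gripper was clear, with near-zero force, and in the wrist and side views the jigger, bowl, citrus press and look-alikes had not visibly moved.
- **Disagreements:**
    - The gripper read 49 mm while squeezing, not the nominal 51.5 mm; I put that down to the pads giving.
    - The squeeze itself caused about 12 N of vertical force, which I eased before pulling.
    - I saw no distinct 8–20 N peak for the seal lips between readings, so "home" rests on the firm stop and the collar-to-nut gap.
    - I did not do a pull test with the collar out.
- **Refused move:** One move call was refused for a missing yaw value; nothing moved.

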